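# Rock the angle gauge on the sprung stud and hold the reading

### The job

Pick up the angle gauge by the black grip on top and stand it upright on the brass stud, with the middle of its base on the stud and nothing else under it. Then, with the base still resting on the stud, rock the gauge over sideways until its swinging pointer settles on the red mark, and finish there: keep hold of the gauge in that position and do not let go. Do not ram the stud down, and leave the other loose things on the bench where they are.

Things in the scene. Friction and masses are not known exactly. Their poses are not given: they have to be found in the camera images.
- gauge: angle gauge, 0.36 to 0.55 kg, standing on the bench. Origin: centre of the flat underside of its base; x: normal of the white dial face (turned roughly away from the robot), y: along the base, z up. Steel base bar 50 (x) by 150 (y) by 12 mm; on it a blue plate 10 (x) by 145 (y) mm, from 11 to 143 mm height, its dial on the +x face; pointer and red mark turn about a pivot at 132 mm height
- grip (a point): middle of the gauge's black grip, 168 mm above the underside, where to hold it. The grip is a block 24 (x) by 28 (y) mm on top of the plate, from 142 to 187 mm height
- pointer (a joint): angle of the black pointer on the dial about the gauge's x axis (rad), -0.6 to 0.6: 0 when it points down the dial to the middle of the base, positive when its tip lies towards the gauge's +y. A free pendulum, plumb once settled (about 1 s): rolling the gauge about its own x by -a makes it read +a
- mark (a joint): angle of the red mark on the dial, measured as the pointer's; 0.18 to 0.40, constant through a run. It lies on the +y side, so the gauge must be rolled by minus this angle about its own x axis (its +y end goes down)
- pointer_tip (a point): point on the black pointer (4 mm wide) 100 mm from the pivot, just before its tip
- mark_tip (a point): centre of the red mark, 13 mm wide and 22 mm long, 100 mm from the pivot; the pointer is on the mark when its line lies within the mark's width
- block: green stud block, fixed to the bench, 90 by 90 by 30 mm, with a dark collar of 42 mm diameter up to 45 mm height, out of which the stud stands. Origin: centre of its underside
- stud: brass stud head, a ball of 36 mm diameter. Origin: the ball's centre, 67 mm above the bench when free. Uneven: a bump (ball of 16 mm diameter) sticks out on the block's -y side, 18 mm off-centre, its top 12 mm lower than the crown. Sprung: slides straight down by up to 12 mm; starts to move at about 1 N, fully down at about 11 N (0.8 N per mm), comes back up
- crown (a point): top of the stud head, 85 mm above the bench when the stud is free
- wrench: bystander: open-ended steel wrench, 240 mm long, lying on the bench beyond the work
- screwdriver: bystander: screwdriver lying on the bench, nearer to the robot
- socket_large: bystander: bright steel socket, 38 mm diameter, 45 mm high, standing on the bench; origin at its foot
- socket_small: bystander: dark steel socket, 26 mm diameter, 36 mm high, standing on the bench; origin at its foot
- tin: bystander: yellow tin, 56 mm diameter, 60 mm high, standing on the bench; origin at its foot
- tray: bystander: grey plastic tray 110 by 160 by 35 mm, on the bench; origin under its centre
Things that resemble listed ones, but are neither listed nor needed, are in the scene too. Several things look just like the block: the one meant starts farthest to the robot's left.

How it is judged:
On the way, in this order (a step that is already met when the one before it is completed fails the run):
1. the gauge is stood upright (within about 6 degrees) on the stud, the middle of its base (within 30 mm) on the stud, its pointer near the dial's middle (contact force between gauge and stud above 0.5 N and y of stud in the frame of gauge between -0.03 and 0.03 m and z of stud in the frame of gauge below 0 m and angle between gauge's own z axis and vertical below 0.105 rad and value of joint pointer below 0.105 rad), for 0.2 s.
2. the gauge is rocked on the stud until the pointer settles on the red mark (contact force between gauge and stud between 0.5 and 20 N and y of stud in the frame of gauge between -0.03 and 0.03 m and z of stud in the frame of gauge below 0 m and angle between the z axis of pointer_tip and the z axis of mark_tip, either way round below 0.06 rad and velocity of joint pointer between -0.25 and 0.25 rad/s), for 0.4 s.
At the end, for the whole second after the job is handed in: the gauge is held by the gripper with the middle of its base (within 30 mm) resting on the stud with 0.5 to 20 N, carried by nothing else, and its pointer is at rest (under 0.25 rad/s) and within 0.06 rad (about 3.5 degrees, half the red mark's width) of the middle of the red mark (all of step 2 and contact force between the fingers and gauge above 1 N and height (world z) of gauge above 0.05 m and contact force between gauge and tin below 0.2 N); the arm keeps its last pose, push and grip.
It fails at once if the stud is rammed (gauge presses on it with more than 40 N) (contact force between gauge and stud above 40 N).
It fails at once if another loose thing is moved by more than 30 mm (distance of any of wrench, screwdriver, socket_large, socket_small, tin, tray from where it was at the start of the episode above 0.03 m).
It also fails if it takes over 48 s, if anything falls off the work surface, if the arm or the gripper's body presses on something with over 40 N, if the wrist force passes 120 N, or if a joint passes its speed limit or range.

### The arm

A 7-joint arm with a two-finger parallel gripper is mounted at the origin on the work surface. World frame = base frame: x ahead of the robot, y to its left, z up, the work surface at z = 0. Lengths are in m, angles in rad, forces in N, time in s.
With the tool pointing down it reaches from about 0.425 to 0.875 m from the base axis. Payload 4.7 kg.
Tool frame: the origin (TCP) lies midway between the tips of the shut fingers; the grasp point (between the pads) lies 19 mm behind it; z points along the fingers, y is the direction in which the jaws open and shut (so a half turn about z gives the same grasp; the last joint's range is limited). The gripper opens to 87 mm and grips with 3 to 60 N. Pads are 19 mm wide; open, the fingers measure 117 mm over their backs; the gripper's body (75 mm by 190 mm) begins 51 mm behind the grasp point.
Start: joints at [-1.115, 0.321, -0.07, 1.45, 0.023, 1.371, -0.057], TCP at [0.278, 0.588, 0.223] pointing down, gripper open.
Joint ranges: [-2.86, 2.86], [-0.3, 2.09], [-1.38, 1.24], [0.06, 2.45], [-1.56, 4.7], [0.09, 2.05], [-2.69, 2.69]. Speed limits (rad/s): [2.57, 2.57, 3.14, 3.14, 3.14, 3.14, 3.14].

### API

Orientations are given as a unit quaternion [x, y, z, w].
In Python, from cell import read_state, grab_frame, calibration, hand_in gives the robot as it stands.
- The arm moves only by the tool carry_out, never from a script. Its argument "targets" is a list of rows, each an object with "linear": the shift along the tool's x, y, z in units of 50 mm (1.0 is 50 mm), a list of three; "rotation": the turn, a rotation vector about the tool's x, y, z in units of 5 degrees (1.0 is 5 degrees), a list of three; "claw": the closure in counts, from 0 (fully open) to 255 (shut). A call has 1 to 20 rows; each row shifts and turns the pose as measured when the row begins, along the tool's axes as they then stand; what a row does not reach is not made up. A row lasts 1/10 s, in which the tool goes at most 50 mm and 8.59 degrees, less where a joint would pass 70% of its speed; a pose out of reach is approached as far as the arm can. A call is refused whole if a number of a shift passes 1 or a number of a turn 1, either way. A call with a gripper value outside its range is refused whole. The fingers move at their own pace and stop on an object; "force" is the grip in N (left out, the last holds). Time passes only in rows, so rows that do not move let the fingers close. It gives the time, the measured TCP pose, the force and the opening at its end, in the units of the state.
- read_state(): the state, without advancing time (a new reading comes with each control period).
- grab_frame(name): name is "side" or "top"; returns (picture, depth): 384x512x3 uint8, red, green, blue; 384x512 float32, m along the optical axis (not along the pixel's ray), 0 where there is no reading.
- calibration(name): a dict with "intrinsics" (3x3 intrinsics, pixels), "k1" (the pictures are not rectified: a ray, as slopes to the right and down, at radius r is drawn at 1 + k1 r^2 times it, then the intrinsics apply), "extrinsics" (4x4, takes a point from camera to world coordinates). Camera axes: x right, y up, looking along -z (the intrinsics and any distortion apply to the point x, -y, -z); pixel columns grow to the right and rows downward; lengths in m; the calibration is good to about 2 mm. A picture is of the moment at which its call begins. calibration takes no time and is no camera call.
- hand_in(): hands the job in, once; it reports no verdict.
The state is a dict: "t": time; "qpos": joint angles; "qvel": joint speeds; "joint_efforts": joint torques, N m; "tool_pos": TCP position; "ee_rot": TCP orientation; "force": force on the tool from outside, world axes, zero at the start; "ft_torque": the same for the moment, N m; "opening": opening from 0.0 (shut) to 1.0 (fully open).
Only numpy, scipy, OpenCV 4.12 (cv2) and the standard library are available. Lean on these libraries where they do the work, as an engineer would, in place of code of your own. Each camera call takes 0.05 s, during which the arm holds its last target. There are 200 camera calls.

## Working session

There is one attempt and no reset: what is moved stays moved. The work goes in short steps, Python scripts to look and compute and a tool call to move; the robot and the scene stay as the last step left them, time stands still between calls to the robot, and variables do not carry over. Pictures are saved under pics/ and viewed, about 8 in all and at most 12, crops included, and the job is handed in when it is done.

Besides the shell and the picture viewer there is one more tool, called as name(argument=value, ...), one argument or row to a line, values as JSON. carry_out: Moves the arm, as the interface text tells. Its arguments: {"type":"object","properties":{"targets":{"type":"array"},"force":{"type":"number"}},"required":["targets"]}

```bash
mkdir -p pics
cat > h.py <<'E'
import numpy as np, cv2
from cell import read_state, grab_frame, calibration, hand_in
from scipy.spatial.transform import Rotation as R
def world(name, px, depth=None, z=None):
    c=calibration(name);K=np.array(c["intrinsics"],float);T=np.array(c["extrinsics"],float)
    px=np.array(px,float).reshape(-1,1,2)
    n=cv2.undistortPoints(px,K,np.array([c["k1"],0,0,0,0]),None,None,None,(3,30,1e-9)) if False else None
    d=np.stack([(px[:,0,0]-K[0,2])/K[0,0],(px[:,0,1]-K[1,2])/K[1,1]],1); u=d.copy()
    for _ in range(20): u=d/(1+c["k1"]*(u**2).sum(1,keepdims=True))
    r=np.c_[u[:,0],-u[:,1],-np.ones(len(u))]
    if depth is not None: return (r*np.array(depth).reshape(-1,1))@T[:3,:3].T+T[:3,3]
    w=r@T[:3,:3].T; s=(z-T[2,3])/w[:,2]
    return T[:3,3]+w*s[:,None]
def cloud(name,D):
    v,u=np.mgrid[:384,:512]
    return world(name,np.stack([u.ravel(),v.ravel()],1),D.ravel()).reshape(384,512,3)
E
sed -i '/if False else None/d' h.py
python3 - <<'E'
from h import *
s=read_state(); print(s)
ims=[]
for n in("top","side"):
    c=calibration(n); print(n,np.round(c["intrinsics"],1).tolist(),c["k1"],np.round(c["extrinsics"],3).tolist())
    p,d=grab_frame(n); np.savez(f"{n}0.npz",p=p,d=d); cv2.imwrite(f"pics/{n}0.png",cv2.resize(p[...,::-1],(768,576)))
E
```

```text
{'t': 0.0, 'qpos': array([-1.11489287,  0.3218314 , -0.07010529,  1.45169021,  0.02258271,
        1.37080709, -0.05690383]), 'qvel': array([-0.00048786,  0.00084352,  0.00033383, -0.0009264 , -0.00131318,
        0.00041221, -0.00128836]), 'joint_efforts': array([-1.00877078e-04, -4.91287887e+01, -4.04167129e-01, -3.12531066e+01,
       -6.40514516e-02,  4.39105066e-02,  1.85176118e-04]), 'tool_pos': array([0.27770697, 0.58706263, 0.22144859]), 'ee_rot': array([ 2.19088381e-01,  9.75704531e-01, -9.58372670e-04, -1.76069065e-04]), 'force': array([ 0.09574757,  0.18949221, -0.60607256]), 'ft_torque': array([ 0.00980602, -0.06482053, -0.01678908]), 'opening': 1.000763425907415}
top [[404.4, 0.0, 253.1], [0.0, 404.4, 195.7], [0.0, 0.0, 1.0]] -0.1467711488545375 [[0.001, 0.986, -0.164, 0.375], [-1.0, 0.002, 0.006, 0.028], [0.006, 0.164, 0.986, 1.366], [0.0, 0.0, 0.0, 1.0]]
side [[372.6, 0.0, 258.6], [0.0, 372.6, 192.6], [0.0, 0.0, 1.0]] -8.700188690184005e-06 [[0.926, 0.204, -0.317, 0.253], [-0.376, 0.44, -0.815, -0.743], [-0.027, 0.874, 0.484, 0.581], [0.0, 0.0, 0.0, 1.0]]
```

View pics/top0.png

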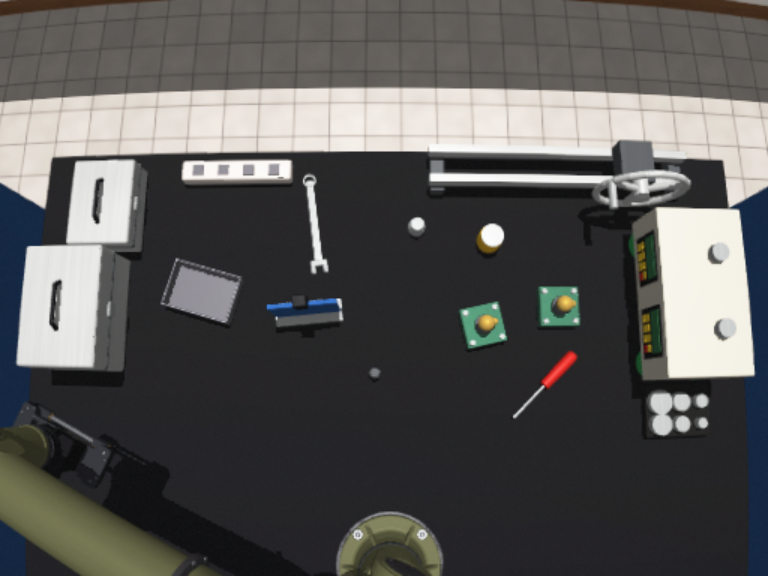

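View pics/side0.png

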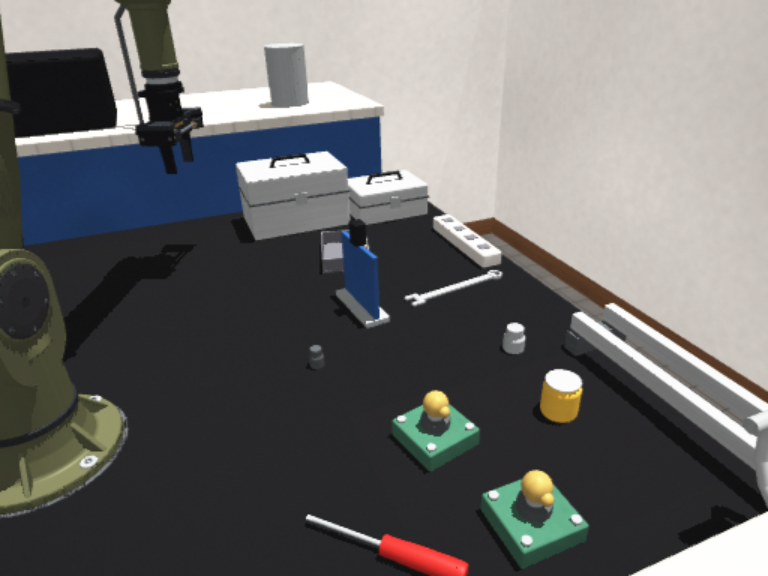

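The top view shows two lookalike blocks with brass studs. One is at (483,326), the other at (559,307), both in 768-wide pixels; in the side view they are at (436,435) and (535,515). The robot's left (+y) is image-left in the top view, so the block meant is the one at (483,326). The gauge's grip is at (300,300), and its dial faces away from both cameras. I'll measure these now.

Run:
```python
from h import *
for n in("top","side"):
    f=np.load(n+"0.npz");p,d=f["p"],f["d"];C=cloud(n,d);h=cv2.cvtColor(p,cv2.COLOR_RGB2HSV)
    H,S,V=[h[...,i].astype(int) for i in range(3)]; ok=(d>0)&(abs(C[...,1])<0.6)&(C[...,0]>.3)&(C[...,0]<1)
    blue=ok&(H>100)&(H<130)&(S>120)&(C[...,2]>.02)&(C[...,2]<.16)
    if n=="top": m=blue&(C[...,2]>.125)
    else: m=blue
    P=C[m]; (c,sz,a)=cv2.minAreaRect(P[:,:2].astype(np.float32)); 
    u,s,v=np.linalg.svd(P[:,:2]-P[:,:2].mean(0)); print(n,"blue",m.sum(),"rect",c,sz,a,"dir",v[0],np.degrees(np.arctan2(v[0,1],v[0,0])),"z",P[:,2].min(),P[:,2].max())
    g=ok&(C[...,2]>.155)&(C[...,2]<.2)&(np.hypot(C[...,0]-c[0],C[...,1]-c[1])<.08); Q=C[g]
    if len(Q): print(" grip",len(Q),Q.mean(0),Q.min(0),Q.max(0))
    gold=((H>12)&(H<28)&(S>120)&(V>90)&ok).astype(np.uint8)
    k,l,st,ce=cv2.connectedComponentsWithStats(gold)
    for i in range(1,k):
        if st[i,4]>15:
            Q=C[l==i]; t=Q[Q[:,2]>Q[:,2].max()-.004]; print(" gold",ce[i].round(1),st[i,4],"top",t.mean(0).round(4),"zmax",Q[:,2].max().round(4),"mean",Q.mean(0).round(4))
    gr=((H>60)&(H<90)&(S>80)&ok&(C[...,1]>-.35)).astype(np.uint8)
    k,l,st,ce=cv2.connectedComponentsWithStats(gr)
    for i in range(1,k):
        if st[i,4]>60:
            Q=C[l==i];Q=Q[abs(Q[:,2]-.03)<.006]; r=cv2.minAreaRect(Q[:,:2].astype(np.float32)); print(" green",ce[i].round(1),r)
p=np.load("top0.npz")["p"];q=np.load("side0.npz")["p"]
a=cv2.resize(p[170:250,290:400],None,fx=4,fy=4); b=cv2.resize(q[240:370,250:400],(440,320))
cv2.imwrite("pics/crop.png",np.vstack([a,b[:, :440]])[...,::-1])
```

```text
top blue 146 rect (0.5555950403213501, 0.18135875463485718) (0.017485124990344048, 0.14236761629581451) 5.736667156219482 dir [ 0.09851274 -0.99513579] -84.34646594288057 z 0.12650589304421467 0.1573920835664948
 grip 94 [0.55688536 0.17919931 0.18164579] [0.54558295 0.16587641 0.15526876] [0.57105872 0.1933349  0.19101546]
 gold [322.4 162.5] 69 top [ 0.7146 -0.2075  0.0576] zmax 0.0576 mean [ 0.7125 -0.2167  0.0321]
 gold [426.9 167.4] 41 top [ 0.6829 -0.5566  0.112 ] zmax 0.114 mean [ 0.6824 -0.5571  0.0991]
 gold [427.5 177. ] 18 top [ 0.65   -0.5552  0.114 ] zmax 0.114 mean [ 0.6497 -0.5564  0.0995]
 gold [376.5 201.8] 93 top [ 0.5696 -0.3845  0.0848] zmax 0.0868 mean [ 0.5702 -0.3842  0.0777]
 gold [324.6 214.6] 95 top [ 0.5289 -0.2108  0.085 ] zmax 0.0875 mean [ 0.5282 -0.2104  0.0781]
 gold [430.  211.9] 22 top [ 0.5339 -0.5583  0.1113] zmax 0.1125 mean [ 0.5336 -0.5567  0.0991]
 gold [430.6 218.4] 17 top [ 0.5123 -0.5571  0.1106] zmax 0.1122 mean [ 0.5124 -0.5573  0.0996]
 gold [431. 225.] 23 top [ 0.4955 -0.5566  0.1169] zmax 0.1169 mean [ 0.4907 -0.5575  0.0991]
 green [35
[... 425 characters left out ...]
200628965713211 0.15781569087087066
 grip 145 [0.55169211 0.17556549 0.17472259] [0.54122412 0.1670161  0.15522624] [0.56665432 0.19316396 0.18931837]
 gold [373.  269.1] 525 top [ 0.7078 -0.2443  0.0556] zmax 0.0581 mean [ 0.7103 -0.2444  0.0306]
 gold [290.1 269.6] 214 top [ 0.5214 -0.2078  0.0837] zmax 0.0864 mean [ 0.5215 -0.2161  0.0731]
 gold [357.9 325.2] 342 top [ 0.5648 -0.383   0.0836] zmax 0.086 mean [ 0.5624 -0.3907  0.0745]
 green [289.6 291.8] ((0.5247544050216675, -0.20877161622047424), (0.09067010134458542, 0.09147600829601288), 12.518136024475098)
 green [339.1 324.4] ((0.5599912405014038, -0.3444814085960388), (0.010793393477797508, 0.039216216653585434), 88.66939544677734)
```

View pics/crop.png

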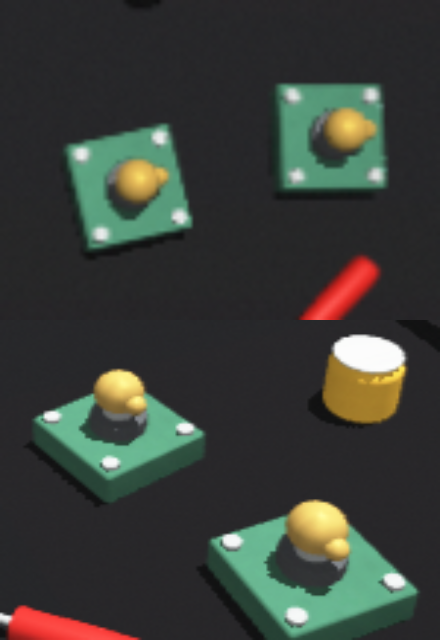

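The crop confirms it. The left block, with its ball at top-crop (138,182), sits at (0.527,-0.209) with its crown at 0.085 as described, and it is farther left than the one at (0.567,-0.384). The gauge is at (0.5545,0.180) with a yaw of about 6.2°. First I'll turn the tool.

carry_out(
  targets=[
    {"linear":[0,0,-0.1],"rotation":[0,0,-0.9],"claw":0},
    {"linear":[0,0,-0.1],"rotation":[0,0,-0.9],"claw":0},
    {"linear":[0,0,-0.1],"rotation":[0,0,-0.9],"claw":0},
    {"linear":[0,0,-0.1],"rotation":[0,0,-0.9],"claw":0},
    {"linear":[0,0,0],"rotation":[0,0,-0.9],"claw":0},
    {"linear":[0,0,0],"rotation":[0,0,-0.9],"claw":0},
    {"linear":[0,0,0],"rotation":[0,0,-0.9],"claw":0},
  ],
  force=30,
)

```text
t: 0.8
tool_pos: [0.2768, 0.585, 0.2374]
ee_rot: [-0.065, 0.998, -0.005, -0.002]
force: [-0.6, 0.5, 0.7]
opening: 0.999
```

```bash
cat >> h.py <<'E'
def need(tgt, ydir_deg=None):
    s=read_state(); r=R.from_quat(s["ee_rot"]); M=r.as_matrix()
    print("t",s["t"],"pos",s["tool_pos"].round(4),"tool axes x,y,z:",M.T.round(3).tolist(),"F",s["force"].round(2),"open",round(s["opening"],3))
    if tgt is not None: print("units tool", (M.T@(np.array(tgt)-s["tool_pos"])/.05).round(3))
    print("y yaw",np.degrees(np.arctan2(M[1,1],M[0,1])).round(2),"q",s["qpos"].round(2))
    if ydir_deg is not None:
        a=np.radians(ydir_deg); W=np.array([[np.sin(a),np.cos(a),0],[-np.cos(a),np.sin(a),0],[0,0,-1]])
        if np.linalg.det(W)<0: W[:,0]*=-1
        print("rot units",(np.degrees((r.inv()*R.from_matrix(W)).as_rotvec())/5).round(3))
E
python3 -c "
from h import *
need([.5545,.180,.222],96.2)"
```

```text
t 0.8 pos [0.2768 0.585  0.2374] tool axes x,y,z: [[-0.992, -0.129, 0.005], [-0.129, 0.992, -0.009], [-0.004, -0.01, -1.0]] F [-0.64  0.52  0.73] open 0.999
units tool [-4.461 -8.747  0.364]
y yaw 97.44 q [-1.06  0.32 -0.14  1.42  0.05  1.41  0.5 ]
rot units [-0.105 -0.06   0.247]
```

carry_out(
  targets=[
    {"linear":[-0.38,-0.74,0],"rotation":[0,0,0.1],"claw":0},
    {"linear":[-0.38,-0.74,0],"rotation":[0,0,0.1],"claw":0},
    {"linear":[-0.38,-0.74,0],"rotation":[0,0,0],"claw":0},
    {"linear":[-0.38,-0.74,0],"rotation":[0,0,0],"claw":0},
    {"linear":[-0.38,-0.74,0],"rotation":[0,0,0],"claw":0},
    {"linear":[-0.38,-0.74,0],"rotation":[0,0,0],"claw":0},
    {"linear":[-0.38,-0.74,0],"rotation":[0,0,0],"claw":0},
    {"linear":[-0.38,-0.74,0],"rotation":[0,0,0],"claw":0},
    {"linear":[-0.38,-0.74,0],"rotation":[0,0,0],"claw":0},
    {"linear":[-0.38,-0.74,0],"rotation":[0,0,0],"claw":0},
    {"linear":[0,0,0],"rotation":[0,0,0],"claw":0},
  ],
)

```text
t: 1.9
tool_pos: [0.5137, 0.2252, 0.2324]
ee_rot: [-0.059, 0.998, -0.008, -0.007]
force: [-0.7, 0.1, 0.2]
opening: 1.001
```

```bash
python3 -c "
from h import *
need([.5545,.180,.222],96.2)"
```

```text
t 1.9 pos [0.5137 0.2252 0.2324] tool axes x,y,z: [[-0.993, -0.118, 0.014], [-0.118, 0.993, -0.015], [-0.012, -0.016, -1.0]] F [-0.67  0.1   0.24] open 1.001
units tool [-0.706 -0.992  0.212]
y yaw 96.8 q [-0.59  0.14  0.13  1.65 -0.01  1.37  1.24]
rot units [-0.171 -0.159  0.119]
```

carry_out(
  targets=[
    {"linear":[-0.25,-0.35,0],"rotation":[-0.15,-0.15,0.1],"claw":0},
    {"linear":[-0.25,-0.35,0],"rotation":[0,0,0],"claw":0},
    {"linear":[-0.22,-0.32,0],"rotation":[0,0,0],"claw":0},
    {"linear":[0,0,0],"rotation":[0,0,0],"claw":0},
    {"linear":[0,0,0],"rotation":[0,0,0],"claw":0},
  ],
)

```text
t: 2.4
tool_pos: [0.5547, 0.1772, 0.23]
ee_rot: [-0.054, 0.999, -0.001, -0.003]
force: [-0.5, 0.2, 0.4]
opening: 1.0
```

Run:
```python
from h import *
need([.5545,.180,.150],96.2)
p,d=grab_frame("side"); C=cloud("side",d)
a=cv2.resize(p[100:240,180:310],(520,560));cv2.imwrite("pics/s1.png",a[...,::-1])
```

```text
t 2.4 pos [0.5547 0.1772 0.23  ] tool axes x,y,z: [[-0.994, -0.107, 0.005], [-0.107, 0.994, -0.001], [-0.005, -0.002, -1.0]] F [-0.55  0.18  0.35] open 1.0
units tool [-0.011  0.057  1.6  ]
y yaw 96.16 q [-0.51  0.18  0.18  1.62 -0.03  1.36  1.35]
rot units [-0.011 -0.06  -0.008]
```

View pics/s1.png

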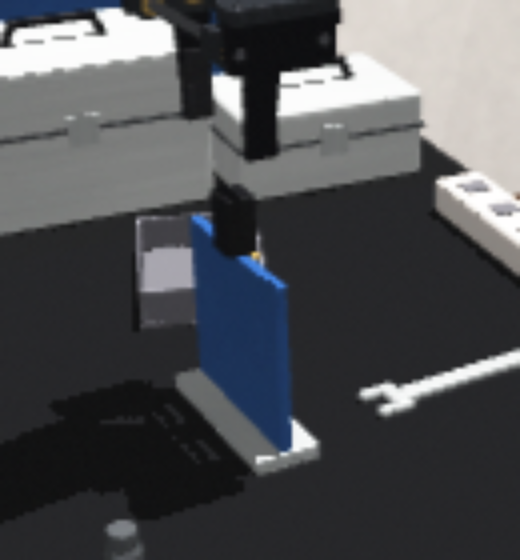

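The fingers straddle the grip: fingers at crop (195,90) and (262,110), grip at (235,215). I'll descend and close.

carry_out(
  targets=[
    {"linear":[0,0.05,0.4],"rotation":[0,0,0],"claw":0},
    {"linear":[0,0,0.4],"rotation":[0,0,0],"claw":0},
    {"linear":[0,0,0.4],"rotation":[0,0,0],"claw":0},
    {"linear":[0,0,0.35],"rotation":[0,0,0],"claw":0},
    {"linear":[0,0,0],"rotation":[0,0,0],"claw":0},
    {"linear":[0,0,0],"rotation":[0,0,0],"claw":0},
  ],
  force=15,
)

```text
t: 3.05
tool_pos: [0.5494, 0.1894, 0.1512]
ee_rot: [-0.06, 0.998, 0.001, -0.003]
force: [-0.4, 0.9, 0.5]
opening: 1.003
```

```bash
python3 -c "
from h import *
need([.5545,.180,.150],96.2)"
```

```text
t 3.05 pos [0.5494 0.1894 0.1512] tool axes x,y,z: [[-0.993, -0.12, 0.005], [-0.12, 0.993, 0.003], [-0.006, 0.002, -1.0]] F [-0.45  0.85  0.5 ] open 1.003
units tool [-0.08  -0.199  0.023]
y yaw 96.88 q [-0.52  0.22  0.17  1.72 -0.04  1.2   1.35]
rot units [ 0.034 -0.06   0.137]
```

carry_out(
  targets=[
    {"linear":[-0.09,-0.18,0],"rotation":[0,0,0.12],"claw":0},
    {"linear":[0,0,0],"rotation":[0,0,0],"claw":0},
    {"linear":[0,0,0],"rotation":[0,0,0],"claw":0},
  ],
)

```text
t: 3.35
tool_pos: [0.5562, 0.1819, 0.1539]
ee_rot: [-0.055, 0.998, 0.002, -0.001]
force: [0.6, 0.3, 0.4]
opening: 1.002
```

```bash
python3 -c "
from h import *
need([.5545,.180,.150],96.2)"
```

```text
t 3.35 pos [0.5562 0.1819 0.1539] tool axes x,y,z: [[-0.994, -0.11, 0.002], [-0.11, 0.994, 0.004], [-0.002, 0.004, -1.0]] F [0.62 0.29 0.35] open 1.002
units tool [ 0.038 -0.034  0.078]
y yaw 96.33 q [-0.51  0.23  0.17  1.71 -0.05  1.21  1.36]
rot units [ 0.051 -0.018  0.025]
```

Close the gripper with a firm grip.

carry_out(
  targets=[
    {"linear":[0,0,0.06],"rotation":[0,0,0],"claw":80},
    {"linear":[0,0,0],"rotation":[0,0,0],"claw":160},
    {"linear":[0,0,0],"rotation":[0,0,0],"claw":255},
    {"linear":[0,0,0],"rotation":[0,0,0],"claw":255},
    {"linear":[0,0,0],"rotation":[0,0,0],"claw":255},
    {"linear":[0,0,0],"rotation":[0,0,0],"claw":255},
    {"linear":[0,0,0],"rotation":[0,0,0],"claw":255},
  ],
  force=45,
)

```text
t: 4.05
tool_pos: [0.557, 0.1818, 0.152]
ee_rot: [-0.055, 0.998, 0.003, 0.0]
force: [0.2, 0.4, -0.0]
opening: 0.447
```

```bash
python3 -c "
from h import *
need([.5545,.180,.270],96.2)"
```

```text
t 4.05 pos [0.557  0.1818 0.152 ] tool axes x,y,z: [[-0.994, -0.11, -0.0], [-0.11, 0.994, 0.005], [-0.0, 0.005, -1.0]] F [ 0.24  0.38 -0.  ] open 0.447
units tool [ 0.052 -0.019 -2.361]
y yaw 96.29 q [-0.51  0.23  0.18  1.72 -0.05  1.2   1.36]
rot units [0.058 0.004 0.017]
```

carry_out(
  targets=[
    {"linear":[0,0,0],"rotation":[0,0,0],"claw":255},
    {"linear":[0,0,0],"rotation":[0,0,0],"claw":255},
    {"linear":[0,0,0],"rotation":[0,0,0],"claw":255},
    {"linear":[0,0,0],"rotation":[0,0,0],"claw":255},
    {"linear":[0,0,0],"rotation":[0,0,0],"claw":255},
  ],
)

```text
t: 4.55
tool_pos: [0.5567, 0.1828, 0.152]
ee_rot: [-0.055, 0.998, 0.003, 0.0]
force: [-0.3, 0.6, -0.2]
opening: 0.319
```

carry_out(
  targets=[
    {"linear":[0,0,-0.3],"rotation":[0,0,0],"claw":255},
    {"linear":[0,0,-0.5],"rotation":[0,0,0],"claw":255},
    {"linear":[0,0,-0.5],"rotation":[0,0,0.4],"claw":255},
    {"linear":[0,0,-0.5],"rotation":[0,0,0.9],"claw":255},
    {"linear":[0,0,-0.5],"rotation":[0,0,1],"claw":255},
    {"linear":[0,0,-0.5],"rotation":[0,0,1],"claw":255},
    {"linear":[0,0,-0.3],"rotation":[0,0,1],"claw":255},
    {"linear":[0,0,0],"rotation":[0,0,1],"claw":255},
    {"linear":[0,0,0],"rotation":[0,0,1],"claw":255},
    {"linear":[0,0,0],"rotation":[0,0,1],"claw":255},
    {"linear":[0,0,0],"rotation":[0,0,1],"claw":255},
    {"linear":[0,0,0],"rotation":[0,0,1],"claw":255},
    {"linear":[0,0,0],"rotation":[0,0,1],"claw":255},
    {"linear":[0,0,0],"rotation":[0,0,1],"claw":255},
    {"linear":[0,0,0],"rotation":[0,0,1],"claw":255},
    {"linear":[0,0,0],"rotation":[0,0,1],"claw":255},
    {"linear":[0,0,0],"rotation":[0,0,1],"claw":255},
    {"linear":[0,0,0],"rotation":[0,0,1],"claw":255},
    {"linear":[0,0,0],"rotation":[0,0,1],"claw":255},
    {"linear":[0,0,0],"rotation":[0,0,1],"claw":255},
  ],
)

```text
t: 6.55
tool_pos: [0.549, 0.1713, 0.3144]
ee_rot: [0.671, 0.741, -0.011, -0.006]
force: [-0.2, -0.1, -3.6]
opening: 0.321
```

```bash
python3 -c "
from h import *
need([.527,-.209,.30],-10)"
```

```text
t 6.55 pos [0.549  0.1713 0.3144] tool axes x,y,z: [[-0.099, 0.995, -0.006], [0.995, 0.099, -0.023], [-0.023, -0.008, -1.0]] F [-0.19 -0.12 -3.64] open 0.321
units tool [-7.523 -1.187  0.359]
y yaw 5.7 q [-0.61  0.15  0.3   1.48 -0.04  1.54 -0.21]
rot units [-0.257  0.103  3.14 ]
```

carry_out(
  targets=[
    {"linear":[-0.5,-0.1,0],"rotation":[-0.1,0.05,0],"claw":255},
    {"linear":[-0.8,-0.15,0],"rotation":[-0.1,0.05,0],"claw":255},
    {"linear":[-0.8,-0.15,0],"rotation":[0,0,0],"claw":255},
    {"linear":[-0.8,-0.15,0],"rotation":[0,0,0],"claw":255},
    {"linear":[-0.8,-0.15,0],"rotation":[0,0,0],"claw":255},
    {"linear":[-0.8,-0.15,0],"rotation":[0,0,0],"claw":255},
    {"linear":[-0.8,-0.15,0],"rotation":[0,0,0],"claw":255},
    {"linear":[-0.8,-0.15,0],"rotation":[0,0,0],"claw":255},
    {"linear":[-0.8,-0.15,0],"rotation":[0,0,0.6],"claw":255},
    {"linear":[-0.4,0,0],"rotation":[0,0,0.8],"claw":255},
    {"linear":[0,0,0],"rotation":[0,0,0.8],"claw":255},
    {"linear":[0,0,0],"rotation":[0,0,0.8],"claw":255},
    {"linear":[0,0,0],"rotation":[0,0,0],"claw":255},
    {"linear":[0,0,0],"rotation":[0,0,0],"claw":255},
  ],
)

```text
t: 7.95
tool_pos: [0.5099, -0.2151, 0.3155]
ee_rot: [0.768, 0.641, -0.005, -0.007]
force: [0.5, 0.3, -4.7]
opening: 0.321
```

Run:
```python
from h import *
need([.527,-.209,.30],-10)
p,d=grab_frame("side"); np.savez("side2.npz",p=p,d=d);print(read_state()["t"])
a=cv2.resize(p[60:340,150:450],(750,600*280//240 if False else 600));cv2.imwrite("pics/s2.png",cv2.resize(p[90:330,170:410],(600,600))[...,::-1])
```

```text
t 7.95 pos [ 0.5099 -0.2151  0.3155] tool axes x,y,z: [[0.179, 0.984, 0.001], [0.984, -0.179, -0.017], [-0.016, 0.004, -1.0]] F [ 0.45  0.25 -4.72] open 0.321
units tool [0.18  0.319 0.306]
y yaw -10.29 q [-0.23  0.1   0.64  1.55 -0.06  1.53  0.23]
rot units [-0.19  -0.009 -0.058]
8.0
```

View pics/s2.png

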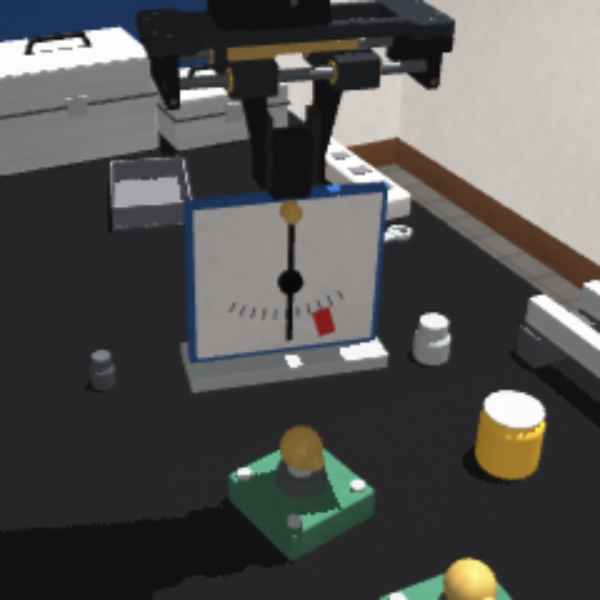

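The dial now faces the side camera. The pivot is at crop (291,211), the pointer is plumb at (290,340) and the red mark is at (323,321), on the +y side. Next I'll measure the mark angle and where the gauge sits under the TCP.

```bash
cat > dial.py <<'E'
from h import *
def dial(p,d,plane_pt,xg,yg,zg):
    # intersect rays with dial plane
    C=cloud("side",d); h=cv2.cvtColor(p,cv2.COLOR_RGB2HSV);H,S,V=[h[...,i].astype(int) for i in range(3)]
    near=(d>0)&(np.linalg.norm(C-plane_pt,axis=2)<.16)
    red=near&((H<8)|(H>172))&(S>140)&(V>80)
    def cen(m):
        k,l,st,ce=cv2.connectedComponentsWithStats(m.astype(np.uint8)); i=1+np.argmax(st[1:,4]); return ce[i],st[i,4],np.median(C[l==i],0)
    return C,near,H,S,V,red,cen
if __name__=="__main__":
    f=np.load("side2.npz");p,d=f["p"],f["d"]
    M=R.from_quat(read_state()["ee_rot"]).as_matrix(); tcp=read_state()["tool_pos"]
    yg=M[:,1]; zg=-M[:,2]; xg=np.cross(yg,zg); org=tcp-zg*.1505
    C,near,H,S,V,red,cen=dial(p,d,org+zg*.1,xg,yg,zg)
    L=(C-org)@np.stack([xg,yg,zg],1)
    white=near&(S<50)&(V>120)&(L[...,2]>.02)&(L[...,2]<.14)&(abs(L[...,1])<.08); Q=C[white]
    c=Q.mean(0); n=np.linalg.svd(Q-c,full_matrices=False)[2][2]; n*=np.sign(n@xg); print("dial normal in tool-gauge frame",(np.stack([xg,yg,zg])@n).round(3),"x dial",np.median(L[white][:,0]),"y ext",np.percentile(L[white][:,1],[1,99]),"z",np.percentile(L[white][:,2],[1,99]))
    blue=near&(H>100)&(H<130)&(S>120); print("blue y",np.percentile(L[blue][:,1],[1,99]),"z",np.percentile(L[blue][:,2],[1,99]))
    cm=near&(L[...,2]<.016)&(L[...,2]>-.02); print("base x,y,z pct",[np.percentile(L[cm][:,i],[1,99]).round(4) for i in range(3)])
    r=cen(red); gold=near&(H>10)&(H<30)&(S>80)&(L[...,2]>.1)&(L[...,2]<.15)&(abs(L[...,1])<.03); g=cen(gold)
    print("red",r[0],r[1],(r[2]-org)@np.stack([xg,yg,zg],1),"gold",g[0],g[1],(g[2]-org)@np.stack([xg,yg,zg],1))
    blk=near&(V<60)&(L[...,2]>.035)&(L[...,2]<.12)&(abs(L[...,1])<.02)&(abs(L[...,0]-np.median(L[white][:,0]))<.012)
    B=L[blk]; print("pointer pts",len(B),"fit y=az+b",np.polyfit(B[:,2],B[:,1],1))
    v=(r[2]-g[2]); print("mark angle gauge frame",np.arctan2(v@yg,-(v@zg)),"vs plumb",np.arctan2(v[:2]@(yg[:2]/np.linalg.norm(yg[:2])),-v[2]),"len",np.linalg.norm(v))
E
python3 dial.py
```

```text
dial normal in tool-gauge frame [ 1.    -0.004 -0.004] x dial 0.005656295067060104 y ext [-0.06827675  0.06371304] z [0.02136866 0.13674369]
blue y [-0.07483396  0.06969831] z [0.01193973 0.14344065]
base x,y,z pct [array([-0.0135,  0.0263]), array([-0.0773,  0.0705]), array([0.0001, 0.0155])]
red [299.01666667 218.15      ] 60 [0.00712457 0.02650906 0.03621856] gold [286.02941176 174.64705882] 68 [ 0.01466943 -0.00277942  0.13323572]
pointer pts 141 fit y=az+b [-0.01712963 -0.00058415]
mark angle gauge frame 0.2931895068469178 vs plumb 0.2766455879055658 len 0.10162218659224226
```

The mark reads about 0.29 rad at the expected 0.10 m radius, and the gauge sits squarely in the grip, about 3 mm off-centre along y. I'll approach the stud.

carry_out(
  targets=[
    {"linear":[0.15,0.3,0.2],"rotation":[-0.19,0,0],"claw":255},
    {"linear":[0,0.1,0.4],"rotation":[0,0,0],"claw":255},
    {"linear":[0,0,0.4],"rotation":[0,0,0],"claw":255},
    {"linear":[0,0,0.2],"rotation":[0,0,0],"claw":255},
    {"linear":[0,0,0],"rotation":[0,0,0],"claw":255},
    {"linear":[0,0,0],"rotation":[0,0,0],"claw":255},
  ],
)

```text
t: 8.6
tool_pos: [0.5329, -0.2074, 0.2548]
ee_rot: [0.764, 0.645, 0.001, -0.0]
force: [0.4, -0.3, -3.3]
opening: 0.317
```

```bash
python3 -c "
from h import *
need([.530,-.2095,.2325],-10)"
```

```text
t 8.6 pos [ 0.5329 -0.2074  0.2548] tool axes x,y,z: [[0.168, 0.986, 0.002], [0.986, -0.168, 0.002], [0.002, 0.002, -1.0]] F [ 0.38 -0.32 -3.28] open 0.317
units tool [-0.052 -0.05   0.445]
y yaw -9.69 q [-0.23  0.15  0.63  1.62 -0.09  1.39  0.24]
rot units [ 0.018 -0.029  0.063]
```

carry_out(
  targets=[
    {"linear":[-0.05,-0.05,0.12],"rotation":[0,0,0],"claw":255},
    {"linear":[0,0,0.12],"rotation":[0,0,0],"claw":255},
    {"linear":[0,0,0.1],"rotation":[0,0,0],"claw":255},
    {"linear":[0,0,0.06],"rotation":[0,0,0],"claw":255},
    {"linear":[0,0,0],"rotation":[0,0,0],"claw":255},
    {"linear":[0,0,0],"rotation":[0,0,0],"claw":255},
  ],
)

```text
t: 9.2
tool_pos: [0.531, -0.2104, 0.2363]
ee_rot: [0.764, 0.645, 0.003, 0.002]
force: [-0.4, 0.7, -2.9]
opening: 0.315
```

```bash
python3 -c "
from h import *
need([.530,-.2095,.2315],-10)"
```

```text
t 9.2 pos [ 0.531  -0.2104  0.2363] tool axes x,y,z: [[0.168, 0.986, 0.003], [0.986, -0.168, 0.006], [0.007, 0.001, -1.0]] F [-0.37  0.68 -2.92] open 0.315
units tool [ 0.013 -0.022  0.095]
y yaw -9.68 q [-0.23  0.15  0.63  1.66 -0.1   1.35  0.25]
rot units [ 0.074 -0.03   0.064]
```

carry_out(
  targets=[
    {"linear":[0,0,0.07],"rotation":[0,0,0],"claw":255},
    {"linear":[0,0,0.05],"rotation":[0,0,0],"claw":255},
    {"linear":[0,0,0],"rotation":[0,0,0],"claw":255},
    {"linear":[0,0,0],"rotation":[0,0,0],"claw":255},
  ],
)

```text
t: 9.6
tool_pos: [0.5312, -0.2106, 0.2319]
ee_rot: [0.764, 0.645, 0.004, 0.002]
force: [-1.8, 0.0, 0.9]
opening: 0.32
```

```bash
python3 -c "
from h import *
need([.530,-.2095,.2315],-10)"
```

```text
t 9.6 pos [ 0.5312 -0.2106  0.2319] tool axes x,y,z: [[0.168, 0.986, 0.003], [0.986, -0.168, 0.008], [0.008, 0.002, -1.0]] F [-1.84  0.02  0.94] open 0.32
units tool [ 0.018 -0.028  0.007]
y yaw -9.69 q [-0.23  0.16  0.63  1.67 -0.1   1.34  0.25]
rot units [ 0.088 -0.034  0.063]
```

Contact is about 5 N. I'll hold briefly and look.

carry_out(
  targets=[
    {"linear":[0,0,0],"rotation":[0,0,0],"claw":255},
    {"linear":[0,0,0],"rotation":[0,0,0],"claw":255},
    {"linear":[0,0,0],"rotation":[0,0,0],"claw":255},
    {"linear":[0,0,0],"rotation":[0,0,0],"claw":255},
    {"linear":[0,0,0],"rotation":[0,0,0],"claw":255},
    {"linear":[0,0,0],"rotation":[0,0,0],"claw":255},
    {"linear":[0,0,0],"rotation":[0,0,0],"claw":255},
  ],
)

```text
t: 10.3
tool_pos: [0.5312, -0.2106, 0.2323]
ee_rot: [0.764, 0.645, 0.004, 0.002]
force: [-1.0, 0.7, 0.2]
opening: 0.318
```

```bash
python3 - <<'E'
from h import *
need(None)
p,d=grab_frame("side"); np.savez("side2.npz",p=p,d=d)
cv2.imwrite("pics/s3.png",cv2.resize(p[100:340,170:410],(600,600))[...,::-1])
E
python3 dial.py
```

```text
t 10.3 pos [ 0.5312 -0.2106  0.2323] tool axes x,y,z: [[0.168, 0.986, 0.003], [0.986, -0.168, 0.008], [0.008, 0.002, -1.0]] F [-1.02  0.66  0.18] open 0.318
y yaw -9.68 q [-0.23  0.16  0.63  1.66 -0.1   1.34  0.25]
dial normal in tool-gauge frame [ 1.    -0.004 -0.005] x dial 0.0053628143536358155 y ext [-0.06848383  0.06380577] z [0.02115612 0.13675016]
blue y [-0.0751361   0.06931076] z [0.01232585 0.14376209]
base x,y,z pct [array([-0.0158,  0.026 ]), array([-0.0777,  0.0701]), array([-0.0185,  0.0156])]
red [307.42857143 248.97959184] 49 [0.00711614 0.02560768 0.03690365] gold [294.98305085 211.54237288] 59 [ 0.01434218 -0.00338793  0.13442691]
pointer pts 114 fit y=az+b [-0.00959819 -0.00238017]
mark angle gauge frame 0.28899621067412185 vs plumb 0.29687888593428197 len 0.10199876271300488
```

View pics/s3.png

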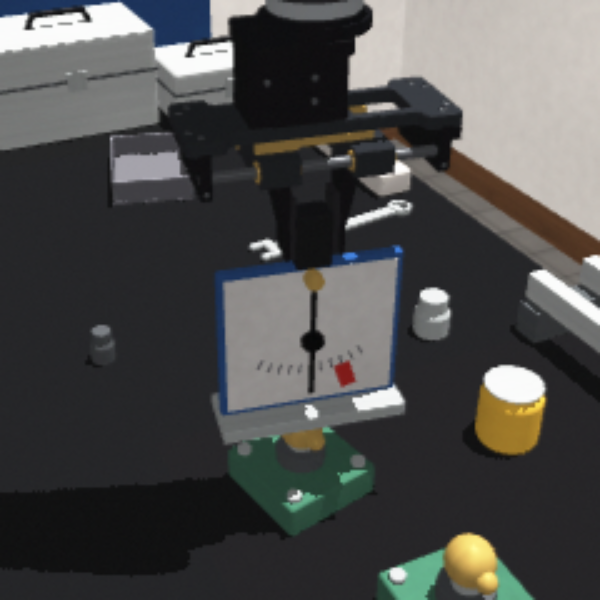

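The stud sits under the middle of the base, with crop (303,440) against the base centre at (312,412). The pointer is plumb and the mark is at 0.29 rad. I'll rock about the ball centre, which is a positive turn about tool x, in stages.

carry_out(
  targets=[
    {"linear":[0,0.12,0],"rotation":[0.4,0,0],"claw":255},
    {"linear":[0,0.12,0],"rotation":[0.4,0,0],"claw":255},
    {"linear":[0,0.12,0],"rotation":[0.4,0,0],"claw":255},
    {"linear":[0,0.12,0.01],"rotation":[0.4,0,0],"claw":255},
    {"linear":[0,0,0],"rotation":[0,0,0],"claw":255},
    {"linear":[0,0,0],"rotation":[0,0,0],"claw":255},
  ],
)

```text
t: 10.95
tool_pos: [0.5559, -0.215, 0.2302]
ee_rot: [0.762, 0.644, -0.042, -0.052]
force: [-0.5, 0.2, -0.4]
opening: 0.319
```

```bash
cat > rock.py <<'E'
from h import *
import sys
a=float(sys.argv[1]); B=np.array([.5285,-.2100,float(sys.argv[2]) if len(sys.argv)>2 else .0635])
s=read_state(); r=R.from_quat(s["ee_rot"]); M=r.as_matrix()
y0=np.radians(-9.7); Y=np.array([np.cos(y0),np.sin(y0),0]);Z=np.array([0,0,1.]);X=np.cross(Y,Z)
G=R.from_rotvec(-a*X).apply(np.stack([X,Y,Z])) # rows xg,yg,zg
W=np.stack([-G[0],G[1],-G[2]],1)
tgt=B+.1685*G[2]+.003*G[1]
zg=-M[:,2]; print("roll now",np.arctan2(zg@Y,zg[2]),"pitch",zg@X,"F",s["force"].round(2),"t",s["t"],"open",s["opening"])
o=s["tool_pos"]-.1505*zg-.003*M[:,1]; print("pos",s["tool_pos"].round(4),"base origin",o.round(4),"tgt",tgt.round(4),"stud in gauge y",(B-o)@M[:,1],"gap along zg",((o-B)@zg-.018))
print("lin",(M.T@(tgt-s["tool_pos"])/.05).round(3),"rot",(np.degrees((r.inv()*R.from_matrix(W)).as_rotvec())/5).round(3))
E
python3 rock.py 0.29
```

```text
roll now 0.13469935930590243 pitch 0.0026272368441100855 F [-0.53  0.24 -0.43] t 10.95 open 0.31930443680583914
pos [ 0.5559 -0.215   0.2302] base origin [ 0.5331 -0.2107  0.0814] tgt [ 0.5788 -0.2186  0.2241] stud in gauge y -0.00220756654173946 gap along zg 0.0003959014729662397
lin [0.006 0.476 0.058] rot [ 1.78  -0.029  0.015]
```

carry_out(
  targets=[
    {"linear":[0,0.12,0.02],"rotation":[0.44,0,0],"claw":255},
    {"linear":[0,0.12,0.02],"rotation":[0.44,0,0],"claw":255},
    {"linear":[0,0.12,0.02],"rotation":[0.44,0,0],"claw":255},
    {"linear":[0,0.12,0.02],"rotation":[0.44,0,0],"claw":255},
    {"linear":[0,0,0],"rotation":[0,0,0],"claw":255},
    {"linear":[0,0,0],"rotation":[0,0,0],"claw":255},
  ],
)

```text
t: 11.55
tool_pos: [0.5781, -0.2191, 0.2246]
ee_rot: [0.757, 0.638, -0.089, -0.109]
force: [-0.3, 0.7, 0.7]
opening: 0.317
```

```bash
python3 rock.py 0.29
```

```text
roll now 0.2826391469470191 pitch 0.004616131700592059 F [-0.25  0.73  0.71] t 11.55 open 0.31707346956782295
pos [ 0.5781 -0.2191  0.2246] base origin [ 0.534  -0.2109  0.0809] tgt [ 0.5788 -0.2186  0.2241] stud in gauge y -0.0004715304793034636 gap along zg 0.00024127514230974992
lin [0.013 0.015 0.005] rot [ 0.084 -0.053  0.012]
```

Add the last bit, let the pointer settle, then look.

carry_out(
  targets=[
    {"linear":[0,0.02,0.01],"rotation":[0.09,0,0],"claw":255},
    {"linear":[0,0,0],"rotation":[0,0,0],"claw":255},
    {"linear":[0,0,0],"rotation":[0,0,0],"claw":255},
    {"linear":[0,0,0],"rotation":[0,0,0],"claw":255},
    {"linear":[0,0,0],"rotation":[0,0,0],"claw":255},
    {"linear":[0,0,0],"rotation":[0,0,0],"claw":255},
    {"linear":[0,0,0],"rotation":[0,0,0],"claw":255},
    {"linear":[0,0,0],"rotation":[0,0,0],"claw":255},
    {"linear":[0,0,0],"rotation":[0,0,0],"claw":255},
    {"linear":[0,0,0],"rotation":[0,0,0],"claw":255},
    {"linear":[0,0,0],"rotation":[0,0,0],"claw":255},
    {"linear":[0,0,0],"rotation":[0,0,0],"claw":255},
    {"linear":[0,0,0],"rotation":[0,0,0],"claw":255},
    {"linear":[0,0,0],"rotation":[0,0,0],"claw":255},
    {"linear":[0,0,0],"rotation":[0,0,0],"claw":255},
  ],
)

```text
t: 13.05
tool_pos: [0.5781, -0.2192, 0.2258]
ee_rot: [0.757, 0.638, -0.089, -0.11]
force: [0.1, -0.1, -1.8]
opening: 0.319
```

```bash
python3 rock.py 0.29
python3 - <<'E'
from h import *
p,d=grab_frame("side"); np.savez("side2.npz",p=p,d=d)
cv2.imwrite("pics/s4.png",cv2.resize(p[170:310,240:380],(600,600),interpolation=cv2.INTER_CUBIC)[...,::-1])
E
python3 dial.py
```

```text
roll now 0.28463758582157567 pitch 0.006171103119944586 F [ 0.07 -0.05 -1.81] t 13.05 open 0.3186501625423629
pos [ 0.5781 -0.2192  0.2258] base origin [ 0.5338 -0.2107  0.0822] tgt [ 0.5788 -0.2186  0.2241] stud in gauge y 0.00010749051490016332 gap along zg 0.0014055081198139571
lin [0.015 0.02  0.029] rot [ 0.061 -0.071  0.007]
dial normal in tool-gauge frame [ 1.    -0.004 -0.004] x dial 0.005347012008427082 y ext [-0.06887072  0.06365834] z [0.02141348 0.1360913 ]
blue y [-0.07538445  0.06947591] z [0.01098151 0.14269906]
base x,y,z pct [array([-0.0206,  0.0263]), array([-0.0777,  0.0697]), array([-0.0187,  0.0155])]
red [311.94736842 252.57894737] 19 [0.00691885 0.02269708 0.03514082] gold [316.62068966 211.46551724] 58 [ 0.01413686 -0.00399981  0.13249871]
pointer pts 93 fit y=az+b [-0.25326093  0.03171396]
mark angle gauge frame 0.2676352736897786 vs plumb -0.016955078949852653 len 0.10120959687179436
```

View pics/s4.png

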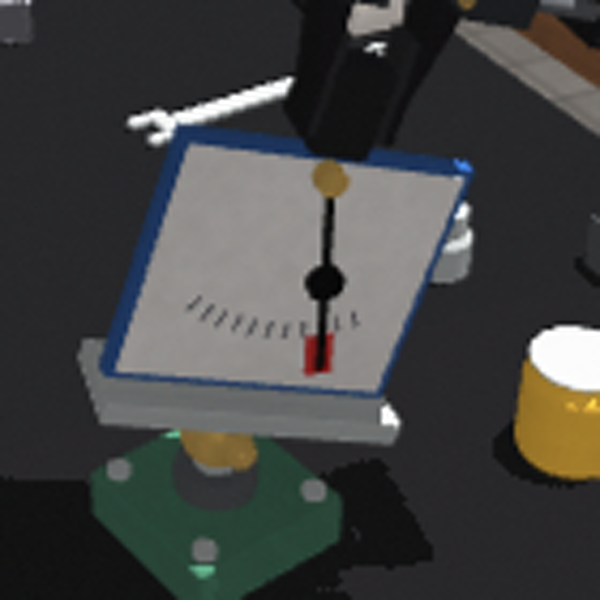

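The pointer, at crop (321,350), lies in the middle of the red mark, which spans 305–333, and the base rests on the stud alone. I'll press about 1.5 mm more for load margin, then settle.

carry_out(
  targets=[
    {"linear":[0,0,0.03],"rotation":[0,0,0],"claw":255},
    {"linear":[0,0,0.01],"rotation":[0,0,0],"claw":255},
    {"linear":[0,0,0],"rotation":[0,0,0],"claw":255},
    {"linear":[0,0,0],"rotation":[0,0,0],"claw":255},
    {"linear":[0,0,0],"rotation":[0,0,0],"claw":255},
    {"linear":[0,0,0],"rotation":[0,0,0],"claw":255},
    {"linear":[0,0,0],"rotation":[0,0,0],"claw":255},
    {"linear":[0,0,0],"rotation":[0,0,0],"claw":255},
    {"linear":[0,0,0],"rotation":[0,0,0],"claw":255},
    {"linear":[0,0,0],"rotation":[0,0,0],"claw":255},
  ],
)

```text
t: 14.1
tool_pos: [0.5779, -0.2192, 0.2245]
ee_rot: [0.757, 0.638, -0.089, -0.11]
force: [0.2, -0.1, -0.8]
opening: 0.318
```

```bash
python3 rock.py 0.29
python3 - <<'E'
from h import *
p,d=grab_frame("side"); np.savez("side2.npz",p=p,d=d)
for i in range(3): print(read_state()["force"].round(2)); grab_frame("top")
cv2.imwrite("pics/s5.png",cv2.resize(p[170:310,240:380],(600,600),interpolation=cv2.INTER_CUBIC)[...,::-1])
E
```

```text
roll now 0.28321158905155824 pitch 0.006029261459548962 F [ 0.17 -0.09 -0.83] t 14.1 open 0.3175877859553827
pos [ 0.5779 -0.2192  0.2245] base origin [ 0.5338 -0.2108  0.0808] tgt [ 0.5788 -0.2186  0.2241] stud in gauge y -0.0003062342413603014 gap along zg 0.00012044213166914619
lin [0.015 0.017 0.003] rot [ 0.078 -0.069  0.009]
[ 1.09 -0.42 -0.56]
[ 0.1  -0.03  0.55]
[ 0.65  0.65 -0.69]
```

View pics/s5.png

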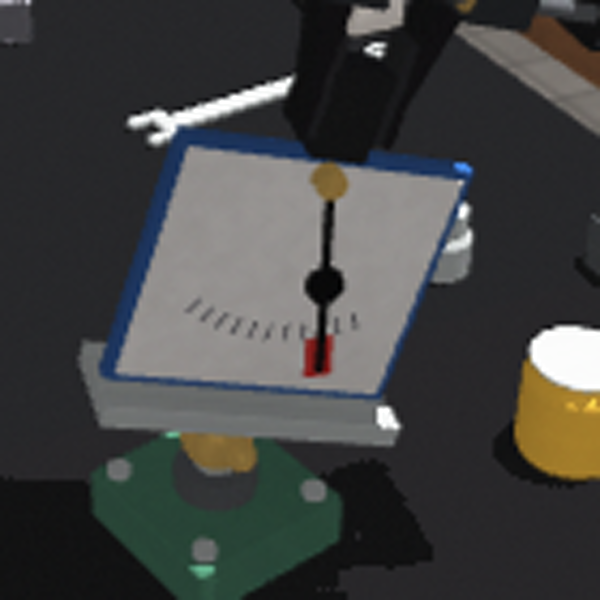

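The pointer, at crop (320,350), is still central on the red mark (305–333). The load on the stud is about 3–4 N and steady, so I'm handing in.

```bash
python3 -c "
from h import *
print(hand_in())"
```

```text
the job is handed in; nothing more can be done
None
```

I gripped the gauge by its black grip and stood it upright on the left-hand stud at about 4–5 N. I then rocked it about the ball by 0.28 rad, against a measured mark angle of about 0.29, and handed it in still held in that position at about 14 s of the 48 s allowed.

**Last checks before hand-in:**
- **Pointer:** at rest and near the middle of the red mark in the final picture.
- **Base on stud:** the stud is within about 1 mm of the base middle along the base, by the arm's pose. The final picture shows nothing else under the gauge.
- **Load on stud:** about 3–4 N, worked out from the wrist force, which is noisy by about 1 N.
- **Grip:** the opening of 28 mm matches the grip block.
- **Loose things:** I saw none disturbed in the views I had, though I did not measure them.

**Disagreement:** the mark angle read 0.289–0.293 rad with the gauge upright. After the rock it read 0.268 from the part of the mark not covered by the pointer, so I went by the picture.

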